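Set a small engine for a cold start

ROBOT

A 6-joint arm with a two-finger parallel gripper is mounted at the origin on a cart in front of the work surface, level with it; the furniture and walls round the work are solid. World frame = base frame: x ahead of the robot, y to its left, z up, the work surface at z = 0. Lengths are in m, angles in rad, forces in N, time in s.
With the tool pointing down it reaches from about 0.15 to 0.775 m from the base axis. Payload 6.1 kg.
Tool frame: the origin (TCP) lies midway between the tips of the shut fingers; the grasp point (between the pads) lies 19 mm behind it; z points along the fingers, y is the line along which they close (so a half turn about z gives the same grasp; the last joint's range is limited). The gripper opens to 85 mm and grips with 20 to 120 N. Pads are 22 mm wide; open, the fingers measure 114 mm over their backs; the gripper's body (76 mm by 85 mm) begins 54 mm behind the grasp point. The pads swing forward as they close: fully open they stand 13 mm farther back than shut.
Start: joints at [-1.237, 0.126, -0.04, 1.405, 0, 1.571], TCP at [0.172, -0.496, 0.231] pointing down, gripper open.
Joint ranges: [-2.72, 2.72], [-0.95, 1.95], [-1.27, 1.35], [-1.78, 2.02], [-1.46, 1.47], [-3.14, 3.14]. Speed limits (rad/s): [2.39, 2.39, 3.01, 3.14, 3.14, 3.14].

INTERFACE

Orientations are given as a rotation vector (axis times angle).
In Python, from rig import sense, get_image, camera_params, hand_in gives the robot as it stands.
- The arm moves only by the tool apply_moves, never from a script. Its argument "plan" is a list of rows, each an object of numbers: "dx", "dy", "dz": the shift along the tool's x, y, z in units of 60 mm (1.0 is 60 mm); "turn": the turn about the tool's z in rad. In form: [{"dx": .., "dy": .., "dz": .., "turn": ..}, ...]. A call has 1 to 20 rows; each row shifts and turns the commanded pose from where the row before left it, along the tool's axes as they then stand; what a row does not reach is not made up. A row lasts 1/8 s, in which the tool goes at most 62.5 mm and 10.7 degrees, less where a joint would pass 70% of its speed; a pose out of reach is approached as far as the arm can. A call is refused whole if a number of a shift passes 1 or a number of a turn 0.188, either way. A call with a gripper value outside its range is refused whole. "gripper" is the gripper's target within -1 to 1 (fully open at 1, half-way at 0, shut at -1), set as the call begins (left out, the last holds). The fingers move at their own pace and stop on an object; "newtons" is the grip in N (left out, the last holds). Time passes only in rows, so rows that do not move let the fingers close. It gives the time, the measured TCP pose, the force, the opening and the grip force at its end, in the units of the state.
- sense(): the state, without advancing time (a new reading comes with each control period).
- get_image(name): name is "scene" or "top" or "wrist"; returns the picture (480x640x3 uint8, red, green, blue); there is no depth.
- camera_params(name): a dict with "fx", "fy", "cx", "cy" (pixels), "R" (3x3) and "t" (3): a world point X has camera coordinates R X + t; the wrist camera has in their place "tool_from_camera" (4x4, takes a point from camera to tool coordinates, whose origin is the TCP and whose axes are the flange's). Camera axes: x right, y down, z forward; pixel columns grow to the right and rows downward; lengths in m; the calibration is good to about 2 mm. A picture is of the moment at which its call begins: read the wrist's pose just before it. camera_params takes no time and is no camera call.
- hand_in(): hands the job in; it is judged then, once.
The state is a dict: "clock": time; "joint_pos": joint angles; "joint_vel": joint speeds; "joint_torque": joint torques, N m; "eef_pos": TCP position; "tcp_rot": TCP orientation; "force": force on the tool from outside, world axes, zero at the start; "ft_torque": the same for the moment, N m; "finger_gap": finger opening in m; "grasp_force": force on a finger pad.
Only numpy, scipy, OpenCV 4.12 (cv2) and the standard library are available. Lean on these libraries where they do the work, as an engineer would, in place of code of your own. Each camera call takes 0.05 s, during which the arm holds its last target. There are 200 camera calls.

TASK

Get the small yellow engine ready for a cold start: push the red choke lever away from you along its slot, past the half-choke click and on to the far stop, so that it stays at full choke. Then press the amber primer bulb right down and let it come back up. Leave the black throttle lever where it is, and do not move or lift the tools and other loose things on the bench.

Things in the scene. Friction and masses are not known exactly. Their poses are not given: they have to be found in the camera images.
- engine: Small engine fixed to the bench, 200 x 260 mm. Origin: centre of its underside; x from its front (controls) to its back, y to the left, z up. Flat grey control deck 120 mm above the bench, x -99 to -5, y -112 to 112 mm; choke, throttle and primer stand on it at about x = -55 mm, y = 70, 0 and -70 mm, in any order. Yellow tank behind it (x 13 to 93) 137 mm high, its cap 146 mm.
- choke (a joint): Slide of the red choke lever along the engine's +x (away from the robot), in m: 0 = rest, 0.025 = half choke (first detent), 0.050 = full choke (far stop, second detent). Detents hold it in each: about 6 N to leave rest or half choke; over the last 10 mm it snaps on to the far stop by itself. It starts at rest and stays where it clicks in.
- choke_tip (a point): Top middle of the red choke lever's tab, moving with it, 154 mm above the bench. The tab is 8 mm thick along the travel, 24 mm wide across it, and reaches from 12 to 34 mm above the deck. It stands in an aluminium plate 88 x 40 mm, 3 mm high, with one red bar beside the slot at half and two at full.
- throttle_tip (a point): Top middle of the black throttle lever's tab: same size, plate and direction of travel (50 mm) as the choke's, but without detents; it starts anywhere in its slot and must be left alone. Black wedge mark beside its slot.
- primer (a joint): Travel of the primer bulb downwards, in m: 0 = up, 0.008 = fully pressed; a spring brings it back; fully down takes about 6 N.
- primer_top (a point): Top middle of the amber primer bulb (dome 32 mm in diameter) 144 mm above the bench when up, 16 mm above its round black collar (48 mm in diameter, 8 mm high).
- paste_tin: Round tin with a red lid, 69 mm in diameter, 50 mm high, loose on the bench on the right of the engine. Origin: centre of its underside.
- coupling: Dark pipe coupling, 47 mm in diameter, 50 mm high, loose on the bench on the left of the engine. Origin: centre of its underside.
- spanner: Combination spanner, 27 x 169 x 8 mm, loose on the bench to the right. Origin: centre of its underside; long along its y.
- screwdriver: Red-handled screwdriver, 30 x 240 x 30 mm, loose on the bench to the right. Origin: centre of its underside; long along its y.
- hammer: Ball hammer with a wooden handle, 64 x 294 x 29 mm, loose on the bench to the right. Origin: centre of its underside; long along its y.
- marker: White paint marker with a black cap, 17 x 127 x 18 mm, loose on the bench to the left. Origin: centre of its underside; long along its y.

How it is judged:
By the outcome, as a careful person would: the job done as asked, in the order asked, and still so for the second after the job is handed in, with the robot touching nothing.
It also fails if it takes over 32 s, if anything falls off the work surface, if the arm or the gripper's body presses on something with over 40 N, if the wrist force passes 120 N, or if a joint passes its speed limit or range.

## Working session

There is one attempt and no reset: what is moved stays moved. The work goes in short steps, Python scripts to look and compute and a tool call to move; the robot and the scene stay as the last step left them, time stands still between calls to the robot, and variables do not carry over. Pictures are saved under pics/ and viewed, at most 10 in all, crops included, and the job is handed in when it is done.

Besides the shell and the picture viewer there is one more tool, called after "Emit:" as name(argument=value, ...) on one line, values as JSON. apply_moves: Moves the arm, as the interface text tells. Its arguments: {"type":"object","properties":{"plan":{"type":"array"},"gripper":{"type":"number"},"newtons":{"type":"number"}},"required":["plan"]}

```bash
mkdir -p pics; python3 - <<'E'
from rig import *
import cv2,json
s=sense();print(s)
for n in("scene","top"):
    cv2.imwrite(f"pics/{n}.png",get_image(n)[:,:,::-1]);print(n,camera_params(n))
E
```

```text
{'clock': 0.0, 'joint_pos': array([-1.23699617e+00,  1.26374853e-01, -4.06022133e-02,  1.40538927e+00,
        7.26385810e-06,  1.57080203e+00]), 'joint_vel': array([ 4.75241629e-05, -1.47677067e-03,  6.32933644e-04, -1.30831962e-03,
       -7.70286484e-04, -1.49653298e-03]), 'joint_torque': array([ 5.15284100e-04, -4.35920262e+01,  3.52919805e+01,  1.72994169e-02,
       -4.56371325e-06, -2.47033487e-07]), 'eef_pos': array([ 0.17187933, -0.49564229,  0.23053382]), 'tcp_rot': array([-3.09641219e+00, -5.21634943e-01,  3.98253444e-04]), 'force': array([ 0.41467813, -0.02270234,  0.74774096]), 'ft_torque': array([ 0.02504075, -0.01836659,  0.0461934 ]), 'grasp_force': 0.0, 'finger_gap': 0.08564244031335358}
scene {'fx': 522.0247853275831, 'fy': 522.0247853275831, 'cx': 324.0383788918698, 'cy': 247.49678941373838, 'R': array([[-0.83907619, -0.54398881,  0.00522646],
       [-0.28491555,  0.43124352, -0.85606784],
       [ 0.46343746, -0.71979525, -0.51683704]]), 't': array([0.4358406 , 0.28318487, 1.04024932])}
top {'fx': 487.69123606658684, 'fy': 487.69123606658684, 'cx': 317.1447133833659, 'cy': 234.24524965918292, 'R': array([[-0.00730602, -0.99995421,  0.0061808 ],
       [-0.9946402 ,  0.0066294 , -0.10318393],
       [ 0.10313823, -0.00690154, -0.99464309]]), 't': array([-0.04903986,  0.574053  ,  1.23301861])}
```

View pics/scene.png

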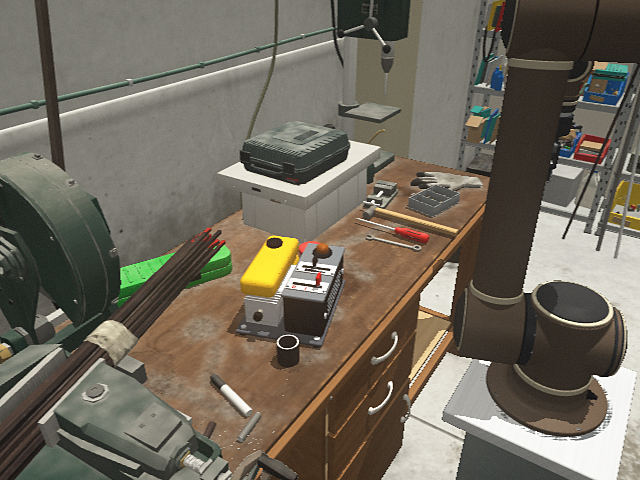

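View pics/top.png

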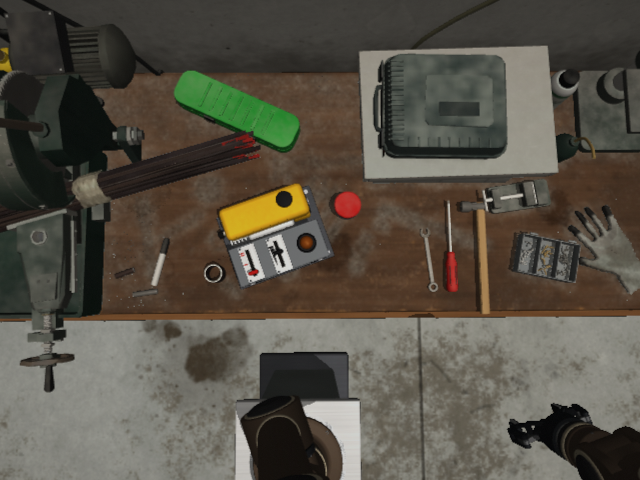

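The scene view shows the engine at about (290,285). In the top view the red choke is at about (250,265), the black throttle at (277,253), and the amber primer at (305,242). The engine is yawed about +17°.

```bash
cat > h.py <<'E'
from rig import *
import cv2,numpy as np
def ray(P,u,v,z):
    R,t=P["R"],P["t"];d=R.T@[(u-P["cx"])/P["fx"],(v-P["cy"])/P["fy"],1];c=-R.T@t
    return c+d*(z-c[2])/d[2]
def proj(P,X):
    c=P["R"]@X+P["t"];return np.array([P["fx"]*c[0]/c[2]+P["cx"],P["fy"]*c[1]/c[2]+P["cy"]])
def tri(Pa,a,Pb,b):
    A=[];y=[]
    for P,(u,v) in((Pa,a),(Pb,b)):
        for k,q in((0,(u-P["cx"])/P["fx"]),(1,(v-P["cy"])/P["fy"])):
            A.append(P["R"][k]-q*P["R"][2]);y.append(q*P["t"][2]-P["t"][k])
    return np.linalg.lstsq(np.array(A),np.array(y),rcond=None)[0]
E
python3 - <<'E'
from h import *
T=camera_params("top");S=camera_params("scene")
t=cv2.imread("pics/top.png");s=cv2.imread("pics/scene.png")
def comps(im,box,lo,hi,n):
    x0,y0,x1,y1=box;h=cv2.cvtColor(im[y0:y1,x0:x1],cv2.COLOR_BGR2HSV)
    m=cv2.inRange(h,lo,hi);k,_,st,c=cv2.connectedComponentsWithStats(m)
    for i in range(1,k):
        if st[i,4]>4: print(n,st[i]+[x0,y0,0,0,0],c[i]+[x0,y0])
comps(t,(225,225,335,290),(0,150,60),(6,255,255),"t red")
comps(s,(270,235,345,320),(0,150,60),(6,255,255),"s red")
comps(t,(225,225,335,290),(7,130,40),(18,255,255),"t amber")
comps(s,(270,235,345,320),(7,130,40),(18,255,255),"s amber")
comps(t,(210,175,335,250),(20,150,100),(32,255,255),"t yel")
a=cv2.resize(t[180:290,212:340],None,fx=5,fy=5,interpolation=cv2.INTER_CUBIC)
b=cv2.resize(s[230:340,230:350],None,fx=5,fy=5,interpolation=cv2.INTER_CUBIC)
cv2.imwrite("pics/a.png",a);cv2.imwrite("pics/b.png",b)
E
```

```text
t red [249 270   9   5  36] [253.08333333 272.02777778]
s red [299 241  22  13  80] [305.5375 245.5   ]
s red [316 272   5  14  51] [317.92156863 278.64705882]
t amber [300 236  13  13 142] [305.95774648 242.06338028]
t amber [332 244   3   9  17] [333.35294118 247.35294118]
t amber [316 257  19  21 190] [327.2        265.72105263]
t amber [314 272   4   3   6] [315.33333333 273.        ]
t amber [331 277   4   2   6] [332.5 277.5]
t amber [305 279   7  11  33] [308.45454545 285.12121212]
t amber [313 280  22  10  98] [323.60204082 285.06122449]
s amber [316 243  13  11 116] [322.10344828 248.32758621]
s amber [297 245   3  10  10] [297.8 249.5]
s amber [304 266   6   2   8] [306.75 266.25]
s amber [297 283   5   2   6] [299.  283.5]
t yel [ 219  184   91   56 2655] [262.56120527 212.56647834]
```

View pics/a.png

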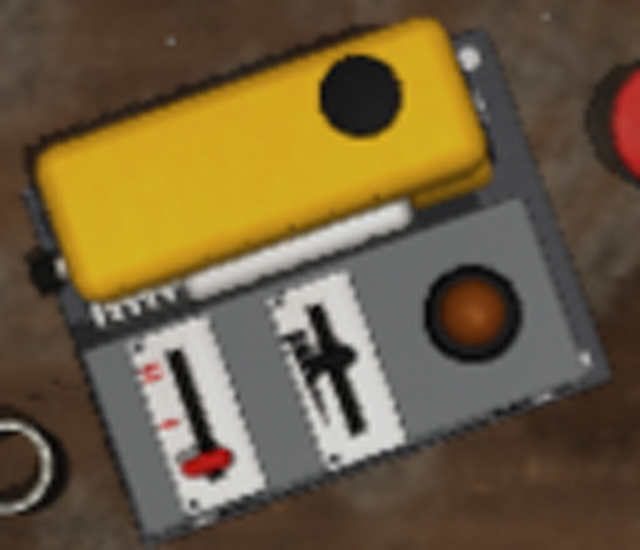

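View pics/b.png

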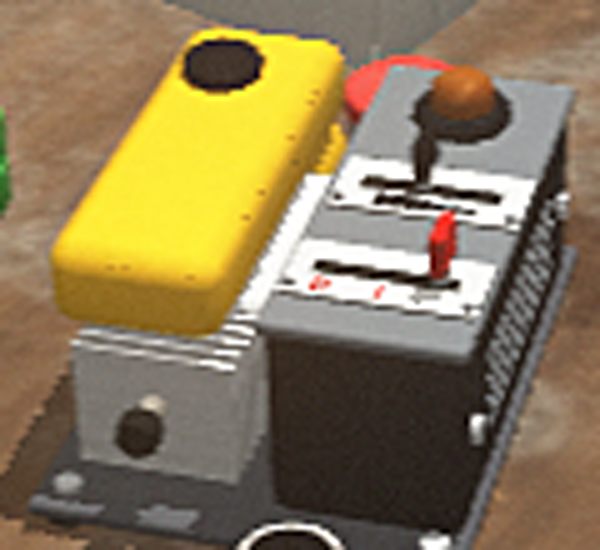

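Crop a: choke plate corners are at (137,343), (208,318), (266,487) and (190,512), with the red tab at the near end (207,462). The throttle tab is around (330,355) and the primer is at (472,313). Crop b shows the choke tab top at (446,213).

```bash
python3 - <<'E'
from h import *
T=camera_params("top");S=camera_params("scene")
ca=lambda X,Y:((X+.5)/5-.5+212,(Y+.5)/5-.5+180)
cb=lambda X,Y:((X+.5)/5-.5+230,(Y+.5)/5-.5+230)
print("cam",-T["R"].T@T["t"])
pl=[ray(T,*ca(*p),.123) for p in((137,343),(208,318),(266,487),(190,512))]
pl2=[ray(T,*ca(*p),.123) for p in((274,298),(350,270),(406,440),(330,468))]
pts=[];mod=[]
# fit engine pose: plates centre y=70 and 0, primer collar y=-70
for P,y in((pl,.07),(pl2,0)):
    for p,(a,b) in zip(P,((.044,.02),(.044,-.02),(-.044,-.02),(-.044,.02))): pts.append(p[:2]);mod.append((-.055+a,y+b))
pr=ray(T,*ca(472,313),.128);pts.append(pr[:2]);mod.append((-.055,-.07))
M,_=cv2.estimateAffinePartial2D(np.array(mod),np.array(pts),method=cv2.LMEDS)
pts=np.array(pts);mod=np.array(mod)
mc,pc=mod.mean(0),pts.mean(0);U,s,V=np.linalg.svd((mod-mc).T@(pts-pc));R=(U@V).T
o=pc-R@mc;print("yaw",np.degrees(np.arctan2(R[1,0],R[0,0])),"o",o,"res mm",np.round((pts-(mod@R.T+o))*1e3,1).tolist())
W=lambda x,y:R@[x,y]+o
print("choke top ray(.154)",ray(T,253.1,271.7,.154),"tri",tri(T,(253.1,271.7),S,cb(446,213)),"model rest?",[W(-.055+d,.07) for d in(-.025,.025)])
print("engine-frame choke",R.T@(ray(T,253.1,271.8,.15)[:2]-o))
print("primer ray",ray(T,305.96,242.06,.140),"model",W(-.055,-.07),"tri",tri(T,(305.96,242.06),S,cb(465,72)))
thr=ray(T,*ca(332,355),.15);print("thr",thr,R.T@(thr[:2]-o))
q=sense();
from scipy.spatial.transform import Rotation as Ro
print(Ro.from_rotvec(q["tcp_rot"]).as_matrix().round(3))
E
```

```text
cam [ 0.44344654 -0.04433352  1.28594959]
yaw 18.911299462161843 o [0.57174003 0.05585432] res mm [[-0.4, -3.0], [-1.6, 1.1], [0.9, 1.6], [2.3, -0.3], [-1.9, -2.1], [-1.7, -0.6], [0.1, 1.3], [-0.0, -0.4], [2.2, 2.5]]
choke top ray(.154) [0.4747063  0.09659772 0.154     ] tri [0.47345223 0.09520071 0.16006159] model rest? [array([0.47337103, 0.0961475 ]), array([0.52067211, 0.1123527 ])]
engine-frame choke [-0.0785445   0.07050216]
primer ray [ 0.5439234  -0.02577449  0.14      ] model [ 0.54239613 -0.0281929 ] tri [ 0.54254621 -0.02633718  0.14672994]
thr [0.52349468 0.03936968 0.15      ] [-5.09838703e-02  4.16879486e-05]
[[ 0.945  0.328 -0.   ]
 [ 0.328 -0.945  0.001]
 [ 0.    -0.001 -1.   ]]
```

Emit:
apply_moves(plan=[{"dx": 0.41, "dy": -0.42}, {"dx": 0.41, "dy": -0.42}, {"dx": 0.41, "dy": -0.42}, {"dx": 0.41, "dy": -0.42}, {"dx": 0.41, "dy": -0.42}, {"dx": 0.41, "dy": -0.42}, {"dx": 0.41, "dy": -0.42}, {"dx": 0.41, "dy": -0.42}, {"dx": 0.41, "dy": -0.42}, {"dx": 0.41, "dy": -0.42}, {"dx": 0.41, "dy": -0.42}, {"dx": 0.41, "dy": -0.42}, {"dx": 0.41, "dy": -0.42}, {"dx": 0.41, "dy": -0.42}, {"dx": 0.41, "dy": -0.42}, {"dx": 0.41, "dy": -0.42}, {"dx": 0.2, "dy": -0.42}, {"dx": 0.0, "dy": -0.42}, {"dx": 0}], gripper=-1)

```text
invalid input
```

```bash
cat > e.py <<'E'
from h import *
from scipy.spatial.transform import Rotation as Ro
s=sense();p=s["eef_pos"];Rt=Ro.from_rotvec(s["tcp_rot"]).as_matrix()
print("clock",s["clock"],"tcp",p.round(4),"force",s["force"].round(1),"x-axis yaw",np.degrees(np.arctan2(Rt[1,0],Rt[0,0])).round(2),"gap",s["finger_gap"])
for n,g in(("pre",(.446,.087,.140)),("choke",(.4740,.0962,.140)),("primer",(.5435,-.0265,.144))): print(n,"tool units",(Rt.T@(np.array(g)-p)/.06).round(3))
E
python3 e.py; python3 - <<'E'
from h import *
cv2.imwrite("pics/w.png",get_image("wrist")[:,:,::-1])
E
```

```text
clock 0.1 tcp [ 0.1719 -0.4957  0.2306] force [ 0.4  0.2 -0.9] x-axis yaw 19.13 gap 0.08553307774048968
pre tool units [ 7.498 -7.676  1.521]
choke tool units [ 7.989 -7.668  1.521]
primer tool units [ 8.414 -5.357  1.451]
```

View pics/w.png

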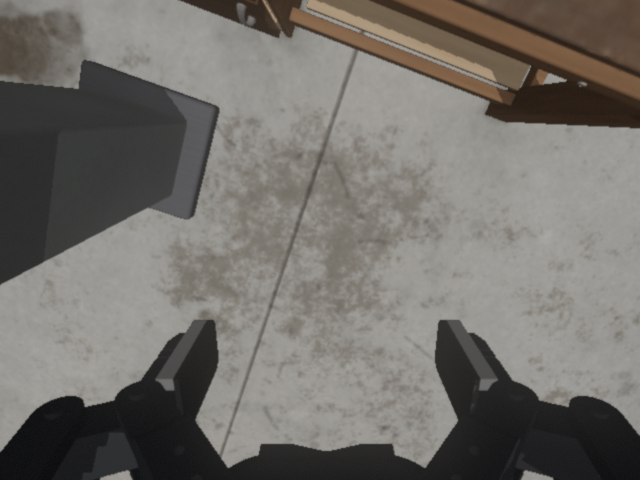

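The wrist view still shows the floor, because the move was refused. Each row probably needs all four keys.

Emit:
apply_moves(plan=[{"dx": 0.41, "dy": -0.42, "dz": 0, "turn": 0}, {"dx": 0.41, "dy": -0.42, "dz": 0, "turn": 0}, {"dx": 0.41, "dy": -0.42, "dz": 0, "turn": 0}, {"dx": 0.41, "dy": -0.42, "dz": 0, "turn": 0}, {"dx": 0.41, "dy": -0.42, "dz": 0, "turn": 0}, {"dx": 0.41, "dy": -0.42, "dz": 0, "turn": 0}, {"dx": 0.41, "dy": -0.42, "dz": 0, "turn": 0}, {"dx": 0.41, "dy": -0.42, "dz": 0, "turn": 0}, {"dx": 0.41, "dy": -0.42, "dz": 0, "turn": 0}, {"dx": 0.41, "dy": -0.42, "dz": 0, "turn": 0}, {"dx": 0.41, "dy": -0.42, "dz": 0, "turn": 0}, {"dx": 0.41, "dy": -0.42, "dz": 0, "turn": 0}, {"dx": 0.41, "dy": -0.42, "dz": 0, "turn": 0}, {"dx": 0.41, "dy": -0.42, "dz": 0, "turn": 0}, {"dx": 0.41, "dy": -0.42, "dz": 0, "turn": 0}, {"dx": 0.41, "dy": -0.42, "dz": 0, "turn": 0}, {"dx": 0.41, "dy": -0.42, "dz": 0, "turn": 0}, {"dx": 0.41, "dy": -0.42, "dz": 0, "turn": 0}, {"dx": 0, "dy": 0, "dz": 0, "turn": 0}], gripper=-1)

```text
clock: 2.52
eef_pos: [0.4422, 0.0792, 0.2306]
tcp_rot: [-3.097, -0.527, 0.002]
force: [-0.5, 0.4, -0.4]
finger_gap: 0.0001
grasp_force: 0.0
```

```bash
python3 e.py
```

```text
clock 2.525 tcp [0.4422 0.0792 0.2306] force [-0.5  0.4 -0.4] x-axis yaw 19.3 gap 5.779694591036696e-05
pre tool units [ 0.105 -0.101  1.511]
choke tool units [ 0.596 -0.092  1.51 ]
primer tool units [1.013 2.221 1.442]
```

Emit:
apply_moves(plan=[{"dx": 0, "dy": -0.1, "dz": 0.4, "turn": 0}, {"dx": 0, "dy": 0, "dz": 0.5, "turn": 0}, {"dx": 0, "dy": 0, "dz": 0.4, "turn": 0}, {"dx": 0, "dy": 0, "dz": 0.2, "turn": 0}, {"dx": 0.2, "dy": 0, "dz": 0, "turn": 0}, {"dx": 0.1, "dy": 0, "dz": 0, "turn": 0}, {"dx": 0.1, "dy": 0, "dz": 0, "turn": 0}, {"dx": 0.05, "dy": 0, "dz": 0, "turn": 0}])

```text
clock: 3.52
eef_pos: [0.465, 0.092, 0.1418]
tcp_rot: [3.097, 0.522, -0.002]
force: [-5.5, -2.2, 3.7]
finger_gap: -0.0001
grasp_force: 3.0
```

```bash
python3 e.py
```

```text
clock 3.525 tcp [0.465  0.092  0.1418] force [-5.5 -2.2  3.7] x-axis yaw 19.13 gap -9.779116918535324e-05
pre tool units [-0.327 -0.026  0.03 ]
choke tool units [ 0.164 -0.018  0.03 ]
primer tool units [ 0.589  2.294 -0.037]
```

Emit:
apply_moves(plan=[{"dx": 0.1, "dy": 0, "dz": 0, "turn": 0}, {"dx": 0.1, "dy": 0, "dz": 0, "turn": 0}, {"dx": 0.1, "dy": 0, "dz": 0, "turn": 0}, {"dx": 0.1, "dy": 0, "dz": 0, "turn": 0}, {"dx": 0.1, "dy": 0, "dz": 0, "turn": 0}, {"dx": 0.1, "dy": 0, "dz": 0, "turn": 0}, {"dx": 0, "dy": 0, "dz": 0, "turn": 0}])

```text
clock: 4.4
eef_pos: [0.5001, 0.1042, 0.1412]
tcp_rot: [-3.098, -0.522, -0.001]
force: [-0.6, 0.2, 0.1]
finger_gap: 0.0001
grasp_force: 0.0
```

```bash
python3 e.py
```

```text
clock 4.4 tcp [0.5001 0.1042 0.1412] force [-0.6  0.2  0.1] x-axis yaw 19.13 gap 5.099138638044408e-05
pre tool units [-0.946 -0.025  0.019]
choke tool units [-0.455 -0.017  0.02 ]
primer tool units [-0.031  2.295 -0.046]
```

```bash
python3 - <<'E'
from h import *
S=camera_params("scene");s=get_image("scene")[:,:,::-1]
b=cv2.resize(s[210:320,250:370],None,fx=5,fy=5,interpolation=cv2.INTER_CUBIC);cv2.imwrite("pics/c.png",b)
for d in(0,.025,.05): print(d,(proj(S,np.array([.474+.946*d,.0962+.324*d,.154]))-[250,210])*5)
E
```

```text
0 [338.6933213  323.23351229]
0.025 [282.13134568 315.02116876]
0.05 [226.08689374 306.88396549]
```

View pics/c.png

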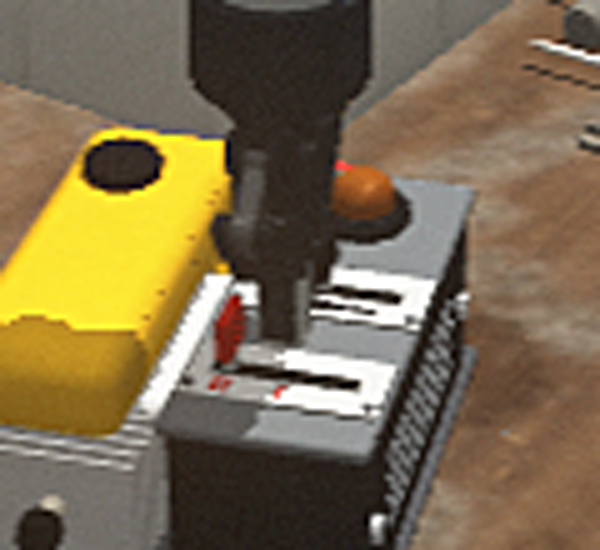

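The tab top is at (235,297), which matches the predicted full-choke position once the view offset is applied, with the two bars beside it. Next I back off, lift, and go to the primer.

Emit:
apply_moves(plan=[{"dx": -0.2, "dy": 0, "dz": 0, "turn": 0}, {"dx": 0, "dy": 0, "dz": -0.5, "turn": 0}, {"dx": 0, "dy": 0, "dz": -0.5, "turn": 0}, {"dx": 0, "dy": 0, "dz": -0.3, "turn": 0}, {"dx": 0.16, "dy": 0.4, "dz": 0, "turn": 0}, {"dx": 0, "dy": 0.5, "dz": 0, "turn": 0}, {"dx": 0, "dy": 0.5, "dz": 0, "turn": 0}, {"dx": 0, "dy": 0.5, "dz": 0, "turn": 0}, {"dx": 0, "dy": 0.4, "dz": 0, "turn": 0}, {"dx": 0, "dy": 0, "dz": 0, "turn": 0}, {"dx": 0, "dy": 0, "dz": 0.5, "turn": 0}, {"dx": 0, "dy": 0, "dz": 0.4, "turn": 0}, {"dx": 0, "dy": 0, "dz": 0.2, "turn": 0}, {"dx": 0, "dy": 0, "dz": 0, "turn": 0}])

```text
clock: 6.2
eef_pos: [0.5414, -0.0267, 0.1529]
tcp_rot: [-3.097, -0.523, 0.002]
force: [-0.2, -0.4, -0.5]
finger_gap: -0.0
grasp_force: 0.0
```

```bash
python3 e.py
```

```text
clock 6.2 tcp [ 0.5414 -0.0267  0.1529] force [-0.2 -0.4 -0.5] x-axis yaw 19.16 gap -4.0682454362897405e-05
pre tool units [-0.88  -2.312  0.217]
choke tool units [-0.389 -2.304  0.217]
primer tool units [0.034 0.008 0.148]
```

Emit:
apply_moves(plan=[{"dx": 0.02, "dy": 0, "dz": 0.08, "turn": 0}, {"dx": 0, "dy": 0, "dz": 0.08, "turn": 0}, {"dx": 0, "dy": 0, "dz": 0.06, "turn": 0}, {"dx": 0, "dy": 0, "dz": 0.04, "turn": 0}, {"dx": 0, "dy": 0, "dz": 0.03, "turn": 0}, {"dx": 0, "dy": 0, "dz": 0, "turn": 0}])

```text
clock: 6.95
eef_pos: [0.5439, -0.0268, 0.1365]
tcp_rot: [3.098, 0.522, 0.003]
force: [1.3, 0.8, 5.8]
finger_gap: 0.0002
grasp_force: 2.8
```

Emit:
apply_moves(plan=[{"dx": 0, "dy": 0, "dz": 0.03, "turn": 0}, {"dx": 0, "dy": 0, "dz": 0.02, "turn": 0}, {"dx": 0, "dy": 0, "dz": 0, "turn": 0}])

```text
clock: 7.32
eef_pos: [0.5441, -0.0268, 0.1358]
tcp_rot: [3.097, 0.522, 0.006]
force: [-4.1, 0.8, 17.9]
finger_gap: 0.0001
grasp_force: 9.1
```

The force jumped to 18 N at z = 0.1358, so the bulb is on its bottom stop. Now release.

Emit:
apply_moves(plan=[{"dx": 0, "dy": 0, "dz": -0.1, "turn": 0}, {"dx": 0, "dy": 0, "dz": -0.2, "turn": 0}, {"dx": 0, "dy": 0, "dz": -0.5, "turn": 0}, {"dx": 0, "dy": 0, "dz": -0.8, "turn": 0}, {"dx": 0, "dy": 0, "dz": -0.8, "turn": 0}, {"dx": -0.3, "dy": 0.5, "dz": -0.2, "turn": 0}, {"dx": -0.5, "dy": 0.5, "dz": 0, "turn": 0}, {"dx": -0.5, "dy": 0.5, "dz": 0, "turn": 0}, {"dx": -0.5, "dy": 0.5, "dz": 0, "turn": 0}, {"dx": -0.4, "dy": 0.3, "dz": 0, "turn": 0}, {"dx": 0, "dy": 0, "dz": 0, "turn": 0}, {"dx": 0, "dy": 0, "dz": 0, "turn": 0}])

```text
clock: 8.82
eef_pos: [0.4639, -0.2002, 0.2887]
tcp_rot: [-3.097, -0.521, 0.001]
force: [0.9, 0.0, 0.3]
finger_gap: -0.0003
grasp_force: 0.0
```

```bash
python3 - <<'E'
from h import *
s=get_image("scene")[:,:,::-1];t=get_image("top")[:,:,::-1]
f=lambda i:cv2.resize(i,(400,400),interpolation=cv2.INTER_CUBIC)
cv2.imwrite("pics/d.png",np.hstack([f(s[225:335,240:350]),f(t[180:290,220:330])]))
E
```

```text
(no output)
```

View pics/d.png

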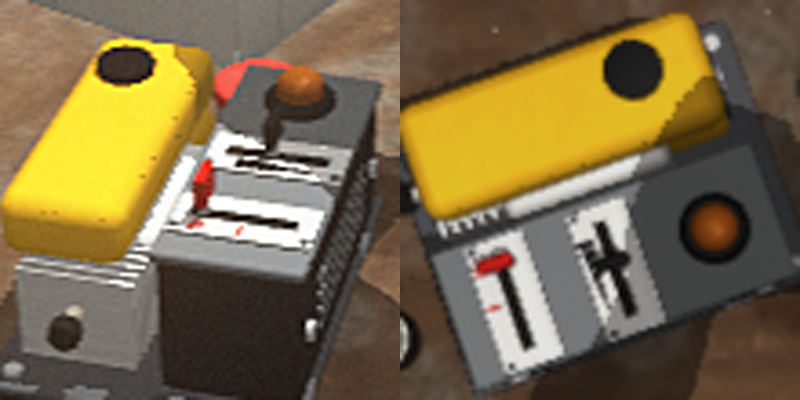

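The red lever is at the far end of its slot: (203,180) in the scene half and (495,262) in the top half. The throttle is unmoved at (607,258), the bulb is back up at (300,83), and the arm is clear.

```bash
python3 -c "
from rig import *
print(hand_in())"
```

```text
the job is handed in; nothing more can be done
None
```

The choke is at full, the primer bulb was pressed to its stop and came back up, the throttle and loose things were left untouched, and the job is handed in; the verdict was not shown.

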